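# Press the lid onto a planting jar and hold the press

### The job

Press the lid home on the planting jar: first set the timer box by pressing its keys one at a time - the large round key, then the long bar key, then the small square key - letting each spring back up. Then flip the press's safety catch right over so it clears the lever, pull the lever's cross grip towards the robot all the way to its stop, and finish while still holding it there (let go and it springs back). Do not disturb the tape, tray, mug or potted seedling.

Things in the scene. Friction and masses are not known exactly. Their poses are not given: they have to be found in the camera images.
- press: lever press, fixed: grey housing 200 (x) x 290 (y) x 60 mm high. Origin on the table under it; x points away from its front (which faces the robot), y to its left, z up. In this frame: lever pivot (0, 75, 70) mm; catch shaft along x at y 125, z 115; jar with steel lid at y -55 under a steel beam 150 mm long in y, its top 218 high (sinks 26 mm with the lever); two rods carry it.
- lever_grip (a point): centre of the black cross grip: round bar 22 mm thick, 86 mm long along the press's y, on a 14 mm arm 160 mm from the pivot. At rest 225 mm above the table, 40 mm behind the pivot (+x); at the stop, after an arc about the pivot, 84 mm before it (-x), 207 mm high. Free above. Grip it from above across the bar (fingers fore and aft) or hook it from behind. Turns with the lever.
- lever (a joint): lever angle, rad: 0 at rest (leaning 0.25 rad away from the robot), grows as the grip is pulled towards the robot, 0.8 at the stop. A spring returns it: about 3 N at the grip to start, 10 N at the stop with the lid. The beam sinks 32.5 mm per rad. With the catch shut it is blocked after about 0.12 rad.
- catch_tab (a point): point on the catch's upright thumb tab, a dark steel plate 26 mm (press x), 8 mm thick (y), rising 50 mm from the shaft; mid-plate, 35 mm from the shaft axis. When shut: (-75, 125, 150) mm in the press's frame. 70 mm behind it the shaft carries a blade, 16 mm tall, that reaches 62 mm to -y, across the front of the lever arm. Turns with the catch.
- catch (a joint): catch angle, rad: 0 shut (tab upright, blade level before the lever arm; starts 0 to 0.15). Grows as the tab is pushed over to the press's left (+y): the tab goes down, the blade rises. 1.5 is its stop (tab nearly level, outward). The blade clears the lever arm above 1.15. Stays where left; about 2 N at the tab moves it.
- lid (a joint): how far the jar's lid has been pushed down, m: starts 0 to 0.003, 0.010 is home. Stiff (8 N), stays where it is; the beam's pad reaches it at a lever angle of 0.5 to 0.6 rad.
- lid_top (a point): centre of the top of the lid, a steel disc 82 mm wide; 168 mm above the table when 10 mm proud.
- timer: timer box, fixed to the table: grey plastic 200 (x) x 85 (y) x 35 mm high, three white keys in a row along its x axis at -62, 0 and +62 mm. Origin on the table under its middle, z up.
- key_disc_top (a point): the large round key, 38 mm across. White plastic. The point is the centre of its top face, 51 mm above the table when up; axes as the timer box's. A spring key: travel 6 mm straight down, 1.5 N to start, 5 N at the bottom, springs back up. Key centres are 62 mm apart in one row; which key has which place varies.
- key_bar_top (a point): the long bar key, 46 mm (across the box, y) x 14 mm (x). White plastic. The point is the centre of its top face, 51 mm above the table when up; axes as the timer box's. A spring key: travel 6 mm straight down, 1.5 N to start, 5 N at the bottom, springs back up. Key centres are 62 mm apart in one row; which key has which place varies.
- key_square_top (a point): the small square key, 18 x 18 mm. White plastic. The point is the centre of its top face, 51 mm above the table when up; axes as the timer box's. A spring key: travel 6 mm straight down, 1.5 N to start, 5 N at the bottom, springs back up. Key centres are 62 mm apart in one row; which key has which place varies.
- key_disc (a joint): how far the large round key is pressed, m: 0 up, 0.006 fully down; it counts as pressed from about 0.004.
- key_bar (a joint): how far the long bar key is pressed, m: 0 up, 0.006 fully down; it counts as pressed from about 0.004.
- key_square (a joint): how far the small square key is pressed, m: 0 up, 0.006 fully down; it counts as pressed from about 0.004.
- tape: bystander: roll of tan tape lying flat, 96 mm wide, 45 mm high; origin at its underside centre.
- tray: bystander: empty clear plastic tray 110 x 150 x 40 mm; origin at its underside centre.
- mug: bystander: white mug, 80 mm wide, 90 mm high; origin at its underside centre.
- pot: bystander: black pot 86 mm wide, 75 mm high, with a green seedling to 165 mm; origin at its underside centre.

How it is judged:
By the outcome, as a careful person would: the job done as asked, in the order asked, and still so for the second after the job is handed in, while the arm keeps its last pose, push and grip.
It also fails if it takes over 64 s, if anything falls off the work surface, if the arm or the gripper's body presses on something with over 40 N, if the wrist force passes 120 N, or if a joint passes its speed limit or range.

### The arm

A 7-joint arm with a two-finger parallel gripper is mounted at the origin on the work surface. World frame = base frame: x ahead of the robot, y to its left, z up, the work surface at z = 0. Lengths are in m, angles in rad, forces in N, time in s.
With the tool pointing down it reaches from about 0.4 to 0.85 m from the base axis. Payload 4.5 kg.
Tool frame: the origin (TCP) lies midway between the tips of the shut fingers; the grasp point (between the pads) lies 19 mm behind it (r.hold_point_z is the distance from the TCP to the grasp point, in m); z points along the fingers, y is the direction in which the jaws open and shut (so a half turn about z gives the same grasp; the last joint's range is limited). The gripper opens to 88 mm and grips with 3 to 60 N. Pads are 18 mm wide; open, the fingers measure 123 mm over their backs; the gripper's body (75 mm by 187 mm) begins 45 mm behind the grasp point.
Start: joints at [0.034, 0.689, -0.195, 1.565, 0.157, 0.902, -0.215], TCP at [0.625, 0, 0.239] pointing down, gripper open.
Joint ranges: [-3.01, 3.01], [-0.46, 2.08], [-1.47, 1.51], [0.13, 2.56], [-1, 4.14], [0.04, 2.09], [-2.66, 2.66]. Speed limits (rad/s): [2.57, 2.57, 3.14, 3.14, 3.14, 3.14, 3.14].

### API

Orientations are given as a unit quaternion [x, y, z, w].
In Python, from plant import r gives the robot as it stands. The module is installed in compiled form; this text tells all that it offers.
- The arm moves only by the tool move_arm, never from a script. Its arguments are lists of equal length, an entry for each row: "turn": the turn, a rotation vector about the tool's x, y, z in units of 2 pi rad (1.0 is 2 pi rad), a list of three; "dp": the shift along the tool's x, y, z in units of 2.5 cm (1.0 is 2.5 cm), a list of three; "jaw": the closure, from -1 (fully open) to 1 (shut), so that 0 is half open. In form: {"turn": [[wx, wy, wz], ...], "dp": [[x, y, z], ...], "jaw": [jaw, ...]}. A call has 1 to 10 rows; each row shifts and turns the commanded pose from where the row before left it, along the tool's axes as they then stand; what a row does not reach is not made up. A row lasts 1/12 s, in which the tool goes at most 41.7 mm and 7.16 degrees, less where a joint would pass 70% of its speed; a pose out of reach is approached as far as the arm can. A call with a number of a shift or a turn outside -1 to 1 is refused whole. A call with a gripper value outside its range is refused whole. The fingers move at their own pace and stop on an object; "newtons" is the grip in N (left out, the last holds). Time passes only in rows, so rows that do not move let the fingers close. It gives the time, the measured TCP pose, the force and the opening at its end, in the units of the state.
- r.get_state(): the state, without advancing time (a new reading comes with each control period).
- r.snapshot(name): name is "scene" or "side" or "wrist"; returns a dict with "frame" (384x512x3 uint8, blue, green, red), "mtx" (3x3 intrinsics, pixels), "k1" (the pictures are not rectified: a ray, as slopes to the right and down, at radius r is drawn at 1 + k1 r^2 times it, then the intrinsics apply), "origin" and "orientation" of the camera in the world; the wrist camera has in their place "tool_from_camera" (4x4, takes a point from camera to tool coordinates, whose origin is the TCP and whose axes are the flange's). Camera axes: x right, y up, looking along -z (the intrinsics and any distortion apply to the point x, -y, -z); pixel columns grow to the right and rows downward; lengths in m; the calibration is good to about 2 mm. A picture is of the moment at which its call begins: read the wrist's pose just before it. There is no depth.
- r.finish_job(): hands the job in, once; it reports no verdict.
The state is a dict: "clock": time; "q": joint angles; "qd": joint speeds; "joint_torque": joint torques, N m; "tool_pos": TCP position; "eef_rot": TCP orientation; "contact_force": force on the tool from outside, world axes, zero at the start; "moment": the same for the moment, N m; "opening": opening from 0.0 (shut) to 1.0 (fully open).
Only numpy, scipy, OpenCV 4.12 (cv2) and the standard library are available. Lean on these libraries where they do the work, as an engineer would, in place of code of your own. Each camera call takes 0.05 s, during which the arm holds its last target.

## Working session

There is one attempt and no reset: what is moved stays moved. The work goes in short steps, Python scripts to look and compute and a tool call to move; the robot and the scene stay as the last step left them, time stands still between calls to the robot, and variables do not carry over. Pictures are saved under pics/ and viewed, and the job is handed in when it is done.

Besides the shell and the picture viewer there is one more tool, called as a command line: name --argument value ..., lists and objects as JSON in quotes. move_arm: Moves the arm, as the interface text tells. Shifts and turns lie within -1 to 1; 1 stands for 2.5 cm of shift or 2 pi rad of turn. Its arguments: {"type":"object","properties":{"turn":{"type":"array","items":{"type":"array","items":{"type":"number","minimum":-1,"maximum":1}}},"dp":{"type":"array","items":{"type":"array","items":{"type":"number","minimum":-1,"maximum":1}}},"jaw":{"type":"array","items":{"type":"number"}},"newtons":{"type":"number"}},"required":["turn","dp","jaw"]}

```bash
mkdir -p pics
cat > h.py <<'E'
import numpy as np,cv2,pickle
from scipy.spatial.transform import Rotation as R
def snap(r,name,fn):
    st=r.get_state(); s=r.snapshot(name)
    if 'tool_from_camera' in s:
        T=np.eye(4);T[:3,:3]=R.from_quat(st['eef_rot']).as_matrix();T[:3,3]=st['tool_pos']
        s['T']=T@np.array(s['tool_from_camera'])
    else:
        T=np.eye(4);o=np.array(s['orientation'],float)
        T[:3,:3]=R.from_quat(o).as_matrix() if o.size==4 else o.reshape(3,3)
        T[:3,3]=s['origin'];s['T']=T
    pickle.dump(s,open('pics/%s.pkl'%fn,'wb'));cv2.imwrite('pics/%s.png'%fn,s['frame']);return s
def load(fn):return pickle.load(open('pics/%s.pkl'%fn,'rb'))
def ray(s,u,v):
    K=np.array(s['mtx']);d=np.array([(u-K[0,2])/K[0,0],(v-K[1,2])/K[1,1]]);x=d.copy()
    for _ in range(50): x=d/(1+s['k1']*(x@x))
    v=s['T'][:3,:3]@np.array([x[0],-x[1],-1]);return s['T'][:3,3],v/np.linalg.norm(v)
def onz(s,u,v,z):
    o,d=ray(s,u,v);return o+d*(z-o[2])/d[2]
def proj(s,p):
    c=np.linalg.inv(s['T'])@np.append(p,1);x=np.array([c[0],-c[1]])/-c[2]
    x=x*(1+s['k1']*(x@x));K=np.array(s['mtx']);return K[0,0]*x[0]+K[0,2],K[1,1]*x[1]+K[1,2]
def crop(fn,x0,y0,x1,y1,f,out):
    im=cv2.imread('pics/%s.png'%fn)[y0:y1,x0:x1];cv2.imwrite('pics/%s.png'%out,cv2.resize(im,None,fx=f,fy=f,interpolation=cv2.INTER_CUBIC))
E
python3 - <<'E'
from plant import r
from h import *
print(r.get_state(),r.hold_point_z)
for n in['scene','side','wrist']:
    s=snap(r,n,n+'0');print(n,s['T'],s['mtx'],s['k1'])
E
```

```text
{'clock': 0.0, 'q': array([ 0.03380679,  0.68995962, -0.19451284,  1.56638528,  0.15732488,
        0.90251784, -0.21510499]), 'qd': array([-1.87919709e-03,  3.88025488e-04, -4.78404745e-04, -2.39081403e-04,
        1.59031301e-03,  8.28279878e-05, -2.20548034e-03]), 'joint_torque': array([ 3.38560185e-04, -5.27571630e+01, -1.26686912e+00, -1.53434461e+01,
       -5.26333472e-02,  6.56995355e-03,  1.65937727e-04]), 'tool_pos': array([ 6.24341018e-01, -6.37710323e-05,  2.37914238e-01]), 'eef_rot': array([ 7.07073853e-01,  7.07139086e-01, -7.18322828e-04, -6.02761459e-04]), 'contact_force': array([-0.48658268, -0.06599991, -0.32283123]), 'moment': array([ 0.02591932, -0.00064906,  0.02787302]), 'opening': 0.9953934384395863} 0.0187
scene [[ 0.23652546 -0.60547178  0.75990765  1.66718216]
 [ 0.97140579  0.163982   -0.17169946 -0.1866128 ]
 [-0.020652    0.77878998  0.6269447   1.07088421]
 [ 0.          0.          0.          1.        ]] [[474.71142717   0.         250.18324003]
 [  0.         474.71142717 184.19985753]
 [  0.           0.           1.        ]] -0.08053339421957169
side [[-0.98639504  0.09698401 -0.13273629  0.3855539 ]
 [-0.16438492 -0.58954252  0.79083324  0.93439563]
 [-0.0015555   0.80189383  0.59746453  0.80150479]
 [ 0.          0.          0.          1.        ]] [[420.97037991   0.         261.93613772]
 [  0.         420.97037991 187.25821543]
 [  0.           0.           1.        ]] -0.1132900526238598
wrist [[ 9.99998839e-01 -7.69667324e-04  1.31533812e-03  6.24432266e-01]
 [ 3.13320802e-04  9.48491464e-01  3.16802534e-01  8.31990170e-02]
 [-1.49141953e-03 -3.16801754e-01  9.48490603e-01  3.84869311e-01]
 [ 0.00000000e+00  0.00000000e+00  0.00000000e+00  1.00000000e+00]] [[299.06757765   0.         253.72335647]
 [  0.         299.06757765 195.12794752]
 [  0.           0.           1.        ]] -0.03770671645294552
```

View pics/scene0.png

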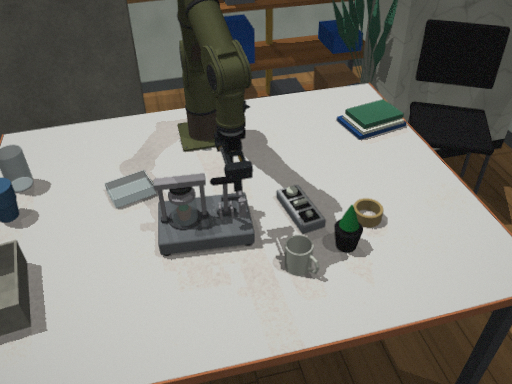

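View pics/side0.png

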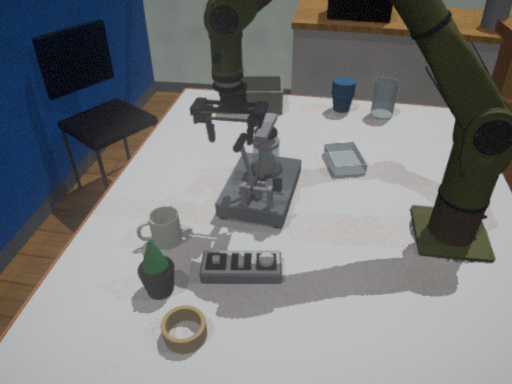

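View pics/wrist0.png

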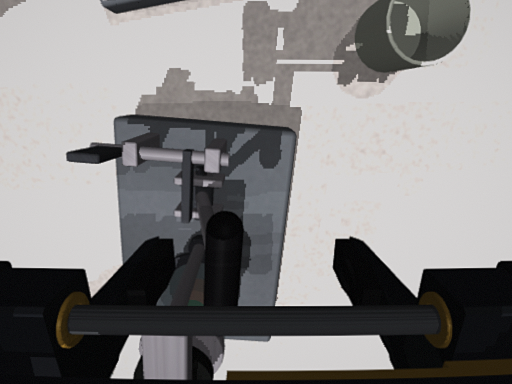

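Run:
```python
from h import *
crop('side0',190,235,300,295,7,'c1')
crop('scene0',140,150,340,260,4,'c2')
```

```text
(no output)
```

View pics/c1.png

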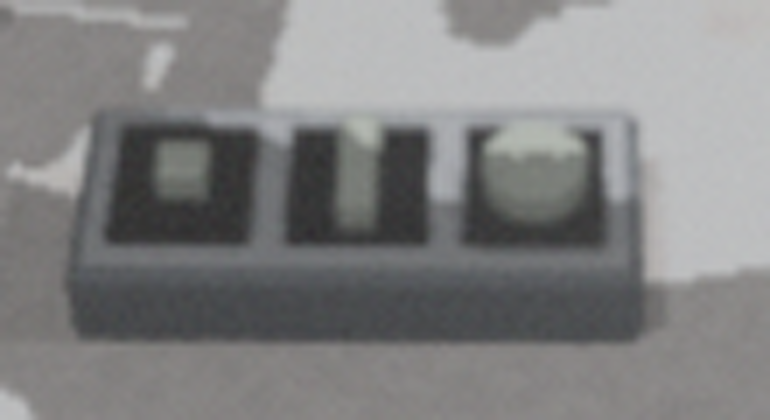

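View pics/c2.png

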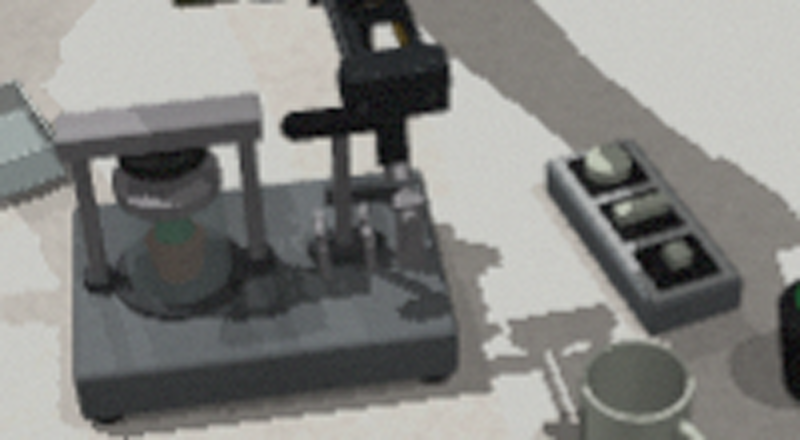

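Run:
```python
from h import *
s=load('side0');c=load('scene0');w=load('wrist0')
for n,x,y in[('disc',535,162),('bar',360,165),('sq',184,160)]:
    print(n,onz(s,190+x/7,235+y/7,.051))
for n,x,y in[('disc',609,160),('bar',642,207),('sq',679,250)]:
    print(n,onz(c,140+x/4,150+y/4,.051))
for p in[(117,118),(297,130),(272,340),(123,245)]: print(p,onz(w,*p,.06))
for p in[(75,393),(456,335),(427,182),(74,210)]: print(p,onz(c,140+p[0]/4,150+p[1]/4,.06))
print('timer box top side'); 
for p in[(95,110),(635,112),(640,265),(75,265)]: print(p,onz(s,190+p[0]/7,235+p[1]/7,.035))
```

```text
disc [0.49388    0.22479427 0.051     ]
bar [0.55378947 0.23620359 0.051     ]
sq [0.61494237 0.24413433 0.051     ]
disc [0.4983266  0.22216008 0.051     ]
bar [0.56290031 0.22989168 0.051     ]
sq [0.62015848 0.24181937 0.051     ]
(117, 118) [0.47826822 0.06121927 0.06      ]
(297, 130) [0.67026344 0.04819712 0.06      ]
(272, 340) [ 0.64929274 -0.23626252  0.06      ]
(123, 245) [ 0.4639188  -0.08982911  0.06      ]
(75, 393) [ 0.66308728 -0.23999571  0.06      ]
(456, 335) [0.6758787  0.04508646 0.06      ]
(427, 182) [0.49672363 0.06522523 0.06      ]
(74, 210) [ 0.4562174  -0.22197612  0.06      ]
timer box top side
(95, 110) [0.65800685 0.2106239  0.035     ]
(635, 112) [0.46428698 0.17922197 0.035     ]
(640, 265) [0.45301772 0.25184895 0.035     ]
(75, 265) [0.64461791 0.28411475 0.035     ]
```

Run:
```python
from h import *
s=load('side0');c=load('scene0')
print('pot',onz(c,348,246,0),onz(c,349,206,.165),onz(c,348,228,.075),onz(s,159,292,0), onz(s,151,237,.165))
print('mug',onz(c,298,266,0.0),onz(c,300,243,.09),onz(s,165,214,.09))
print('tape',onz(c,368,209,0.045),onz(s,184,322,.045))
```

```text
pot [0.74437759 0.32667394 0.        ] [0.7403524  0.31184468 0.165     ] [0.73997105 0.31956275 0.075     ] [0.73937619 0.33160088 0.        ] [0.73805284 0.31256431 0.165     ]
mug [0.78186187 0.15206462 0.        ] [0.77537518 0.15598986 0.09      ] [0.7753004  0.14974695 0.09      ]
tape [0.64724105 0.43142875 0.045     ] [0.63840171 0.43346828 0.045     ]
```

move_arm --turn '[[0, 0, 0], [0, 0, 0], [0, 0, 0], [0, 0, 0], [0, 0, 0], [0, 0, 0], [0, 0, 0], [0, 0, 0], [0, 0, 0], [0, 0, 0]]' --dp '[[0, 0, -1], [0, 0, -1], [1, -0.5, 0], [1, -0.5, 0], [1, -0.5, 0], [1, -0.5, 0], [1, -0.5, 0], [1, -0.5, 0], [0.9, -0.5, 0], [0.9, -0.5, 0]]' --jaw '[-1, -1, 1, 1, 1, 1, 1, 1, 1, 1]'

```text
clock: 0.98
tool_pos: [0.524, 0.1962, 0.2885]
eef_rot: [0.707, 0.707, -0.0, -0.0]
contact_force: [0.6, 0.7, 0.7]
opening: 0.417
```

move_arm --turn '[[0, 0, -0.019], [0, 0, -0.019], [0, 0, -0.019], [0, 0, -0.019], [0, 0, -0.019], [0, 0, -0.019], [0, 0, -0.019], [0, 0, -0.019], [0, 0, -0.019], [0, 0, -0.019]]' --dp '[[0, 0, 0], [0, 0, 0], [0, 0, 0], [0, 0, 0], [0, 0, 0], [0, 0, 0], [0, 0, 0], [0, 0, 0], [0, 0, 0], [0, 0, 0]]' --jaw '[1, 1, 1, 1, 1, 1, 1, 1, 1, 1]'

```text
clock: 1.82
tool_pos: [0.5249, 0.1948, 0.2885]
eef_rot: [0.185, 0.983, -0.0, -0.0]
contact_force: [-1.2, 0.2, -0.2]
opening: 0.008
```

move_arm --turn '[[0, 0, -0.019], [0, 0, -0.019], [0, 0, -0.019], [0, 0, 0]]' --dp '[[0, 0, 0], [0, 0, 0], [0, 0, 0], [0, 0, 0]]' --jaw '[1, 1, 1, 1]'

```text
clock: 2.15
tool_pos: [0.5249, 0.1946, 0.2883]
eef_rot: [0.008, 1.0, -0.0, -0.0]
contact_force: [1.2, -0.2, 0.6]
opening: 0.003
```

Run:
```python
from plant import r
from h import *
for n in['side','wrist']: snap(r,n,n+'1')
crop('side1',180,60,310,300,2.5,'c3')
st=r.get_state();print(st['tool_pos'],R.from_quat(st['eef_rot']).as_matrix().round(3))
```

```text
[0.52489768 0.19479691 0.28845103] [[-1.     0.022 -0.001]
 [ 0.022  1.     0.   ]
 [ 0.001 -0.    -1.   ]]
```

View pics/wrist1.png

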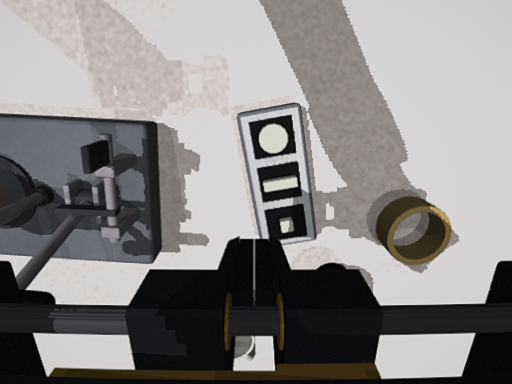

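View pics/c3.png

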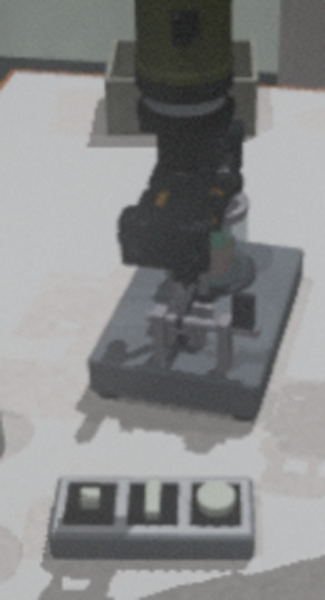

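Run:
```python
from h import *
w=load('wrist1')
for n,x,y in[('disc',273,139),('bar',280,184),('sq',287,226)]: print(n,onz(w,x,y,.051))
for p in[(158,121),(156,263)]: print(p,onz(w,*p,.06))
for p in[(237,110),(300,103),(316,238)]: print(p,onz(w,*p,.035))
crop('wrist1',0,90,180,290,4,'c4')
```

```text
disc [0.49523441 0.22070556 0.051     ]
bar [0.55527398 0.22999815 0.051     ]
sq [0.61689274 0.24025065 0.051     ]
(158, 121) [0.46872946 0.07897497 0.06      ]
(156, 263) [0.66726823 0.05165686 0.06      ]
(237, 110) [0.45914604 0.17523415 0.035     ]
(300, 103) [0.45206557 0.25648095 0.035     ]
(316, 238) [0.64462511 0.28546588 0.035     ]
```

View pics/c4.png

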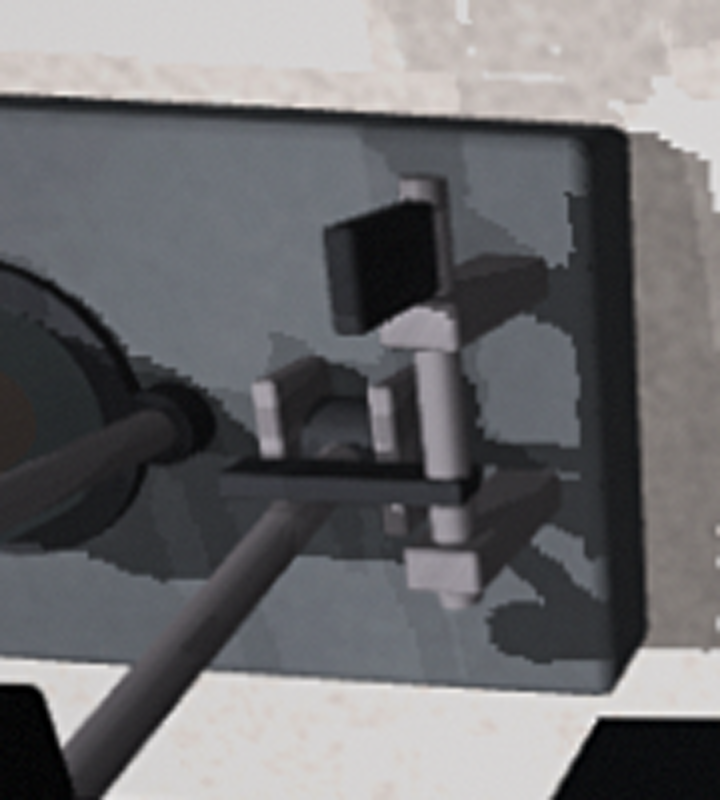

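Run:
```python
from h import *
w=load('wrist1')
f=lambda x,y,z: onz(w,x/4,90+y/4,z)
print('top corners',f(583,135,.06),f(605,690,.06))
a,b=f(425,180,.115),f(458,603,.115);print('shaft',a,b,np.arctan2(b[1]-a[1],b[0]-a[0]))
print('tabtop',f(344,278,.165))
yaw=-0.1
c=np.cos(yaw);s=np.sin(yaw)
A=f(583,135,.06);B=f(605,690,.06)
print(np.arctan2(*(B-A)[[1,0]]))
```

```text
top corners [0.47161994 0.06336364 0.06      ] [0.66634537 0.04486125 0.06      ]
shaft [0.47783448 0.03875813 0.115     ] [0.6031128  0.02654712 0.115     ] -0.09716405740966681
tabtop [0.4941336 0.0404644 0.165    ]
-0.0947333896495892
```

move_arm --turn '[[0, 0, 0], [0, 0, 0], [0, 0, 0], [0, 0, 0], [0, 0, 0], [0, 0, 0], [0, 0, 0], [0, 0, 0], [0, 0, 0], [0, 0, 0]]' --dp '[[0.6, 0.5, 0.9], [0.6, 0.55, 1], [0, 0, 1], [0, 0, 1], [0, 0, 1], [0, 0, 1], [0, 0, 1], [0, 0, 1], [0, 0, 0.6], [0, 0, 0]]' --jaw '[1, 1, 1, 1, 1, 1, 1, 1, 1, 1]'

```text
clock: 3.08
tool_pos: [0.4939, 0.2208, 0.0735]
eef_rot: [0.01, 1.0, -0.002, -0.002]
contact_force: [-0.2, 0.3, 0.3]
opening: 0.007
```

Run:
```python
from plant import r
from h import *
for n in['side','wrist']: snap(r,n,n+'2')
crop('side2',180,160,310,300,5,'c5')
st=r.get_state();print(st['tool_pos'],st['contact_force'])
```

```text
[0.49548101 0.22197701 0.07627243] [0.32938489 0.14691847 0.30920723]
```

View pics/wrist2.png

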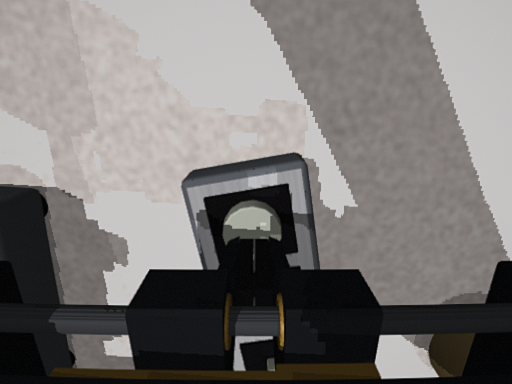

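View pics/c5.png

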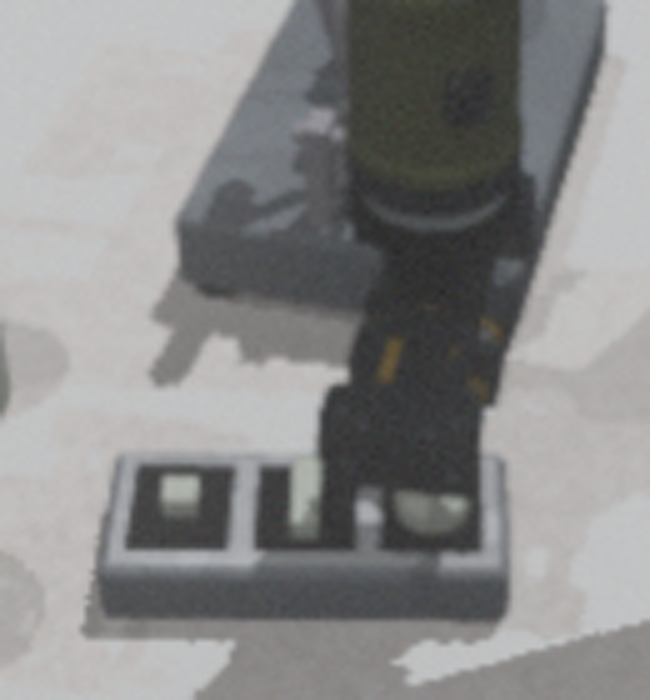

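move_arm --turn '[[0, 0, 0], [0, 0, 0], [0, 0, 0], [0, 0, 0], [0, 0, 0], [0, 0, 0], [0, 0, 0], [0, 0, 0]]' --dp '[[0, 0, 0.5], [0, 0, 0.3], [0, 0, 0.2], [0, 0, 0.15], [0, 0, 0.1], [0, 0, 0.06], [0, 0, 0], [0, 0, 0]]' --jaw '[1, 1, 1, 1, 1, 1, 1, 1]'

```text
clock: 3.85
tool_pos: [0.4961, 0.222, 0.0453]
eef_rot: [0.01, 1.0, 0.0, 0.001]
contact_force: [-2.3, -1.6, 15.1]
opening: 0.006
```

move_arm --turn '[[0, 0, 0], [0, 0, 0], [0, 0, 0], [0, 0, 0], [0, 0, 0], [0, 0, 0], [0, 0, 0]]' --dp '[[0, 0, -0.6], [0, 0, -0.6], [0, 0, -0.1], [-0.8, 0.15, 0], [-0.8, 0.15, 0], [-0.8, 0.14, 0], [0, 0, 0]]' --jaw '[1, 1, 1, 1, 1, 1, 1]'

```text
clock: 4.43
tool_pos: [0.5601, 0.2318, 0.0758]
eef_rot: [0.011, 1.0, 0.001, 0.002]
contact_force: [0.8, -0.2, -0.2]
opening: 0.003
```

Run:
```python
from plant import r
from h import *
snap(r,'side','side3')
crop('side3',180,160,310,300,5,'c6')
st=r.get_state();print(st['tool_pos'],st['contact_force'])
```

```text
[0.55745571 0.23149763 0.07549161] [-0.08113551 -0.58090225 -0.30019432]
```

View pics/c6.png

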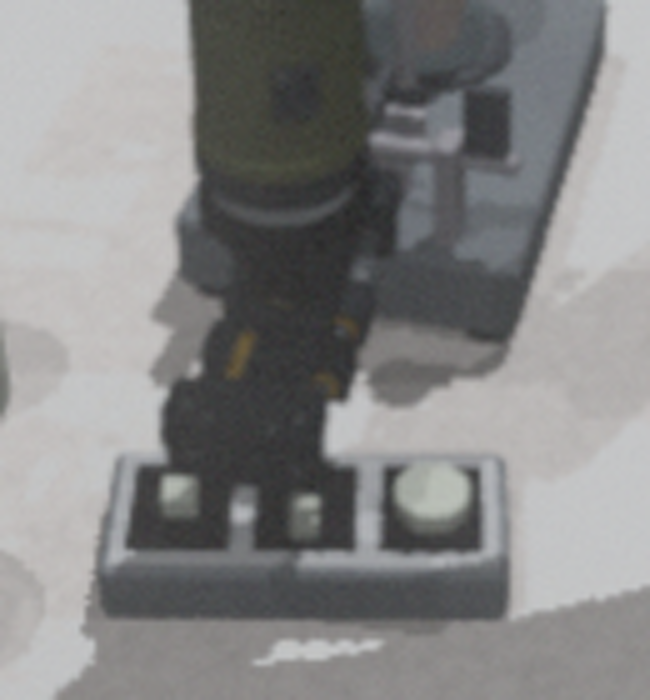

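The disc has sprung back up (c6: 432,490) and the fingers are above the bar, so I press the bar next.

move_arm --turn '[[0, 0, 0], [0, 0, 0], [0, 0, 0], [0, 0, 0], [0, 0, 0], [0, 0, 0], [0, 0, 0], [0, 0, 0]]' --dp '[[0, 0, 0.5], [0, 0, 0.3], [0, 0, 0.2], [0, 0, 0.15], [0, 0, 0.1], [0, 0, 0.04], [0, 0, 0], [0, 0, 0]]' --jaw '[1, 1, 1, 1, 1, 1, 1, 1]'

```text
clock: 5.15
tool_pos: [0.5538, 0.2311, 0.0453]
eef_rot: [0.009, 1.0, -0.001, -0.001]
contact_force: [-6.6, -4.0, 18.4]
opening: 0.007
```

move_arm --turn '[[0, 0, 0], [0, 0, 0], [0, 0, 0], [0, 0, 0], [0, 0, 0], [0, 0, 0], [0, 0, 0]]' --dp '[[0, 0, -0.6], [0, 0, -0.6], [0, 0, -0.1], [-0.8, 0.15, 0], [-0.8, 0.15, 0], [-0.8, 0.14, 0], [0, 0, 0]]' --jaw '[1, 1, 1, 1, 1, 1, 1]'

```text
clock: 5.73
tool_pos: [0.6198, 0.2415, 0.0756]
eef_rot: [0.011, 1.0, 0.001, 0.002]
contact_force: [0.6, -0.4, -0.2]
opening: 0.009
```

Run:
```python
from plant import r
from h import *
snap(r,'side','side4')
crop('side4',180,160,310,300,5,'c7')
st=r.get_state();print(st['tool_pos'],st['contact_force'])
```

```text
[0.61727173 0.24130118 0.07527403] [ 0.29634981 -0.37398308  0.6322085 ]
```

View pics/c7.png

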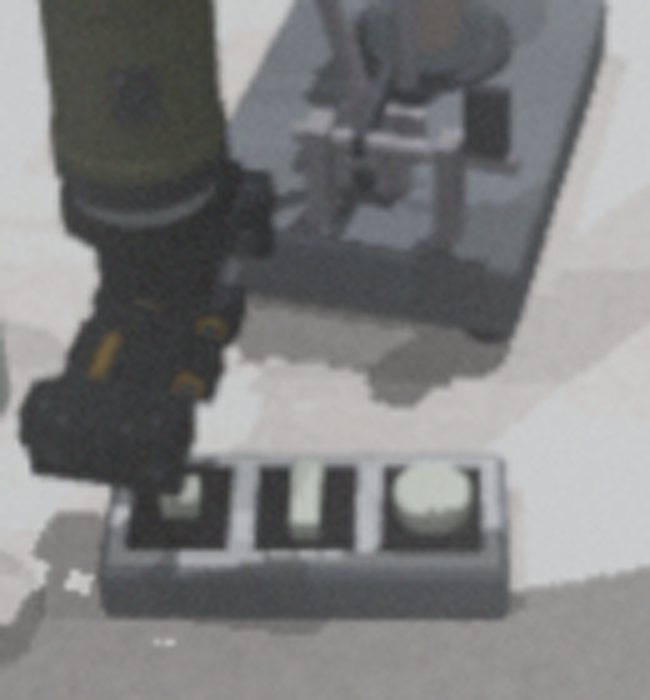

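move_arm --turn '[[0, 0, 0], [0, 0, 0], [0, 0, 0], [0, 0, 0], [0, 0, 0], [0, 0, 0], [0, 0, 0], [0, 0, 0]]' --dp '[[0, 0, 0.5], [0, 0, 0.3], [0, 0, 0.2], [0, 0, 0.15], [0, 0, 0.1], [0, 0, 0.04], [0, 0, 0], [0, 0, 0]]' --jaw '[1, 1, 1, 1, 1, 1, 1, 1]'

```text
clock: 6.45
tool_pos: [0.6138, 0.241, 0.0454]
eef_rot: [0.009, 1.0, -0.001, -0.001]
contact_force: [-8.4, -3.1, 15.4]
opening: 0.007
```

Run:
```python
from plant import r
from h import *
snap(r,'side','side5')
crop('side5',180,160,310,300,5,'c8')
st=r.get_state();print(st['tool_pos'],st['contact_force'])
```

```text
[0.61385665 0.24105649 0.04538268] [-7.89083987 -2.69009987 14.72895852]
```

View pics/c8.png

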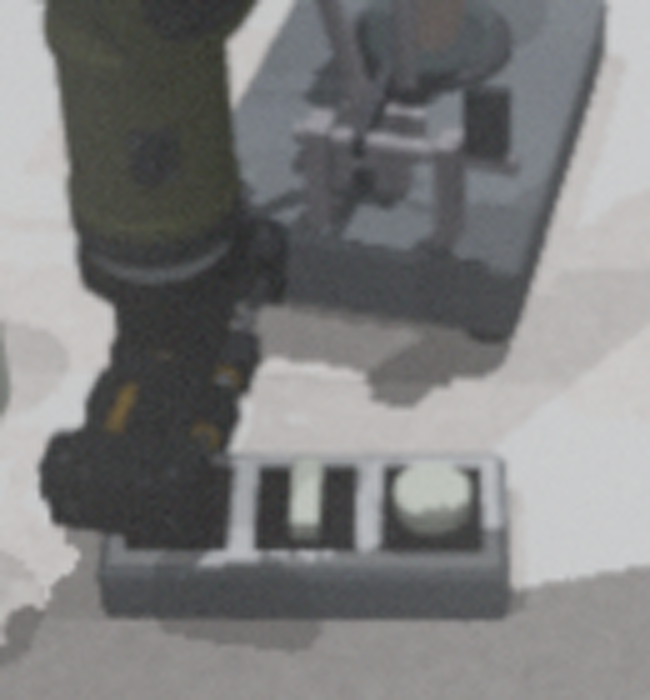

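move_arm --turn '[[0, 0, 0], [0, 0, 0], [0, 0, 0], [0, 0, 0.0116], [0, 0, 0], [0, 0, 0], [0, 0, 0], [0, 0, 0], [0, 0, 0]]' --dp '[[0, 0, -0.6], [0, 0, -0.7], [0, 0, -1], [0, 0, -1], [0, 0, -1], [0, 0, -1], [0, 0, -1], [0, 0, -1], [0, 0, -1]]' --jaw '[1, 1, 1, 1, 1, 1, 1, 1, 1]'

```text
clock: 7.25
tool_pos: [0.6158, 0.2416, 0.2532]
eef_rot: [0.046, 0.999, 0.0, 0.0]
contact_force: [0.7, 0.1, -0.1]
opening: 0.004
```

move_arm --turn '[[0, 0, 0], [0, 0, 0], [0, 0, 0], [0, 0, 0], [0, 0, 0], [0, 0, 0], [0, 0, 0], [0, 0, 0], [0, 0, 0], [0, 0, 0]]' --dp '[[0.45, -1, 0], [0.45, -1, 0], [0.45, -1, 0], [0.45, -1, 0], [0.45, -1, 0], [0.45, -1, 0], [0.45, -1, 0], [0.45, -1, 0], [0.47, -1, 0], [0, -1, 0]]' --jaw '[1, 1, 1, 1, 1, 1, 1, 1, 1, 1]'

```text
clock: 8.08
tool_pos: [0.4892, 0.0011, 0.2519]
eef_rot: [0.045, 0.999, -0.001, -0.001]
contact_force: [-0.3, 0.2, 0.3]
opening: 0.005
```

Run:
```python
from plant import r
from h import *
for n in ['side','wrist','scene']: snap(r,n,n+'6')
crop('side6',180,60,310,300,3,'c9')
crop('scene6',140,130,340,260,4,'c10')
st=r.get_state();print(st['tool_pos'],st['contact_force'],R.from_quat(st['eef_rot']).as_matrix().round(3))
```

```text
[ 4.91499061e-01 -2.28724772e-04  2.51709200e-01] [-0.63490732  0.91391063  0.40082253] [[-0.995  0.096  0.001]
 [ 0.096  0.995 -0.001]
 [-0.001 -0.001 -1.   ]]
```

View pics/c9.png

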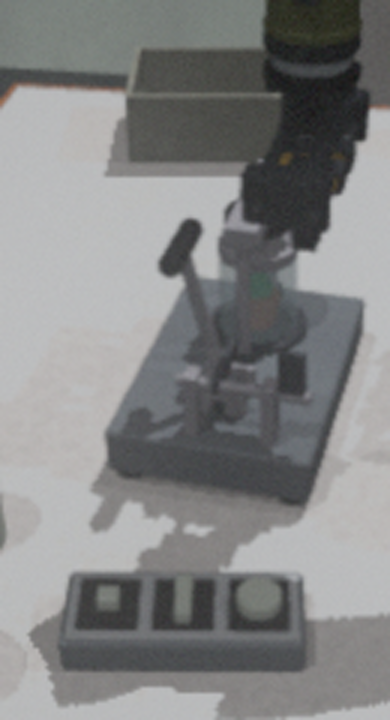

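View pics/c10.png

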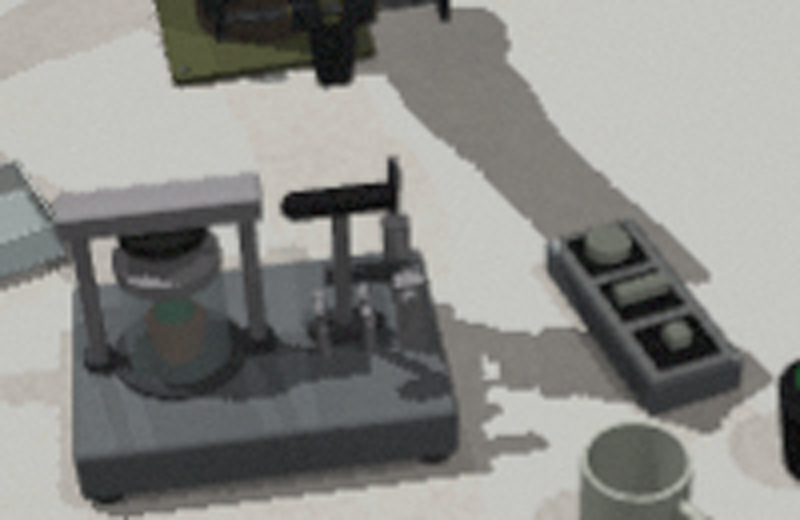

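View pics/wrist6.png

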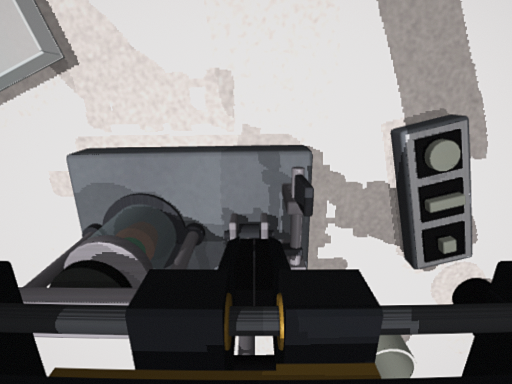

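Run:
```python
from h import *
crop('wrist6',220,130,340,280,5,'c11')
```

```text
(no output)
```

View pics/c11.png

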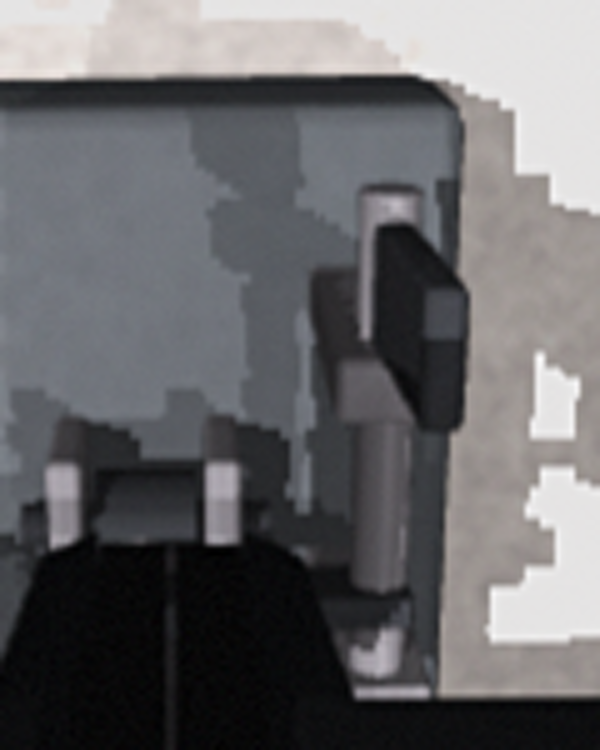

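Run:
```python
from h import *
w=load('wrist6')
O=np.array([.5553,-.0902]);M=np.array([[.9955,-.0948],[.0948,.9955]])
def f(n,x,y,z):
    p=onz(w,220+x/5,130+y/5,z);print(n,p.round(4),'local',(M@(p[:2]-O)).round(4))
f('tabtop c',445,357,.165);f('tabtop',430,285,.165);f('tabtop',445,430,.165)
f('shaft front',388,190,.115);f('shaft back',380,590,.12)
f('corner top',440,105,.06)
```

```text
tabtop c [0.4942 0.04   0.165 ] local [-0.0732  0.1238]
tabtop [0.4815 0.038  0.165 ] local [-0.0856  0.1207]
tabtop [0.5072 0.0395 0.165 ] local [-0.0601  0.1245]
shaft front [0.4774 0.0381 0.115 ] local [-0.0898  0.1203]
shaft back [0.5612 0.0315 0.12  ] local [-0.0056  0.1217]
corner top [0.4723 0.0575 0.06  ] local [-0.0967  0.1391]
```

move_arm --turn '[[0, 0, 0], [0, 0, 0], [0, 0, 0], [0, 0, 0], [0, 0, 0], [0, 0, 0], [0, 0, 0], [0, 0, 0]]' --dp '[[0, 0, 1], [0, 0, 1], [0, 0, 1], [0, 0, 0.8], [0, 0, 0.35], [0, 0.4, 0], [0, 0.2, 0], [0, 0, 0]]' --jaw '[1, 1, 1, 1, 1, 1, 1, 1]'

```text
clock: 8.9
tool_pos: [0.4943, 0.02, 0.149]
eef_rot: [0.044, 0.999, 0.001, 0.002]
contact_force: [-0.2, 0.3, 0.9]
opening: 0.004
```

Run:
```python
from plant import r
from h import *
for n in ['side','wrist']: snap(r,n,n+'7')
crop('side7',210,110,310,230,5,'c12')
crop('wrist7',150,100,380,300,3.4,'c13')
st=r.get_state();print(st['tool_pos'],st['contact_force'])
```

```text
[0.49402238 0.01791825 0.14892833] [-0.09659317 -0.71271744 -0.16970712]
```

View pics/c12.png

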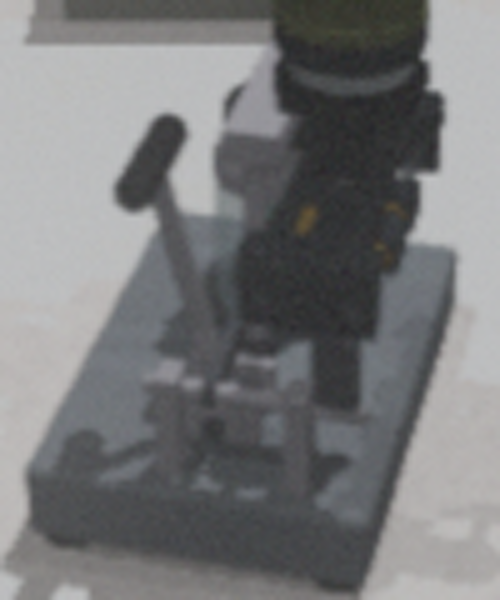

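View pics/c13.png

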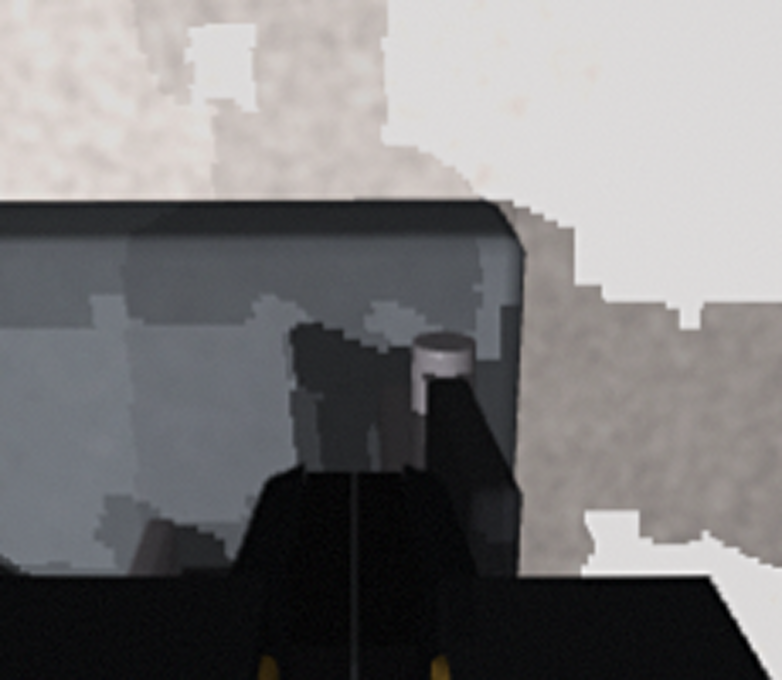

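move_arm --turn '[[0, 0, 0], [0, 0, 0], [0, 0, 0], [0, 0, 0], [0, 0, 0], [0, 0, 0], [0, 0, 0], [0, 0, 0], [0, 0, 0], [0, 0, 0]]' --dp '[[0, 0.28, 0], [0, 0.28, 0], [0, 0.28, 0.08], [0, 0.28, 0.2], [0, 0.28, 0.2], [0, 0.2, 0.3], [0, 0.14, 0.16], [0, 0.14, 0.16], [0, 0, 0], [0, 0, 0]]' --jaw '[1, 1, 1, 1, 1, 1, 1, 1, 1, 1]'

```text
clock: 9.83
tool_pos: [0.4971, 0.0626, 0.121]
eef_rot: [0.046, 0.999, -0.002, 0.0]
contact_force: [-3.4, -5.1, 15.9]
opening: 0.004
```

Run:
```python
from plant import r
from h import *
for n in ['side','wrist','scene']: snap(r,n,n+'8')
crop('side8',210,110,310,230,5,'c14')
crop('scene8',200,150,270,210,8,'c15')
st=r.get_state();print(st['tool_pos'],st['contact_force'])
```

```text
[0.49711199 0.06262465 0.1210189 ] [-3.197752   -4.9716235  17.09814148]
```

View pics/c14.png

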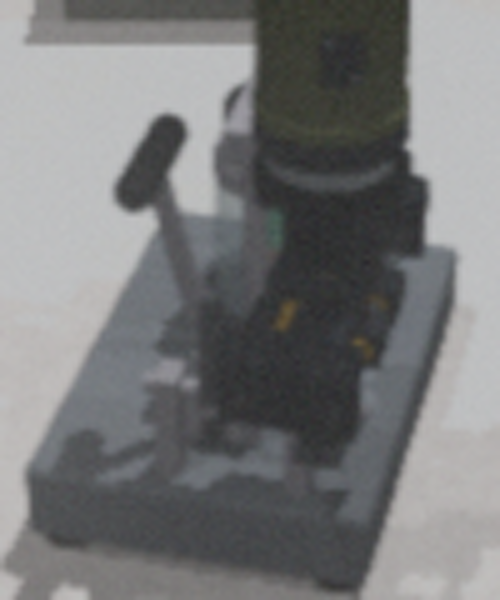

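View pics/c15.png

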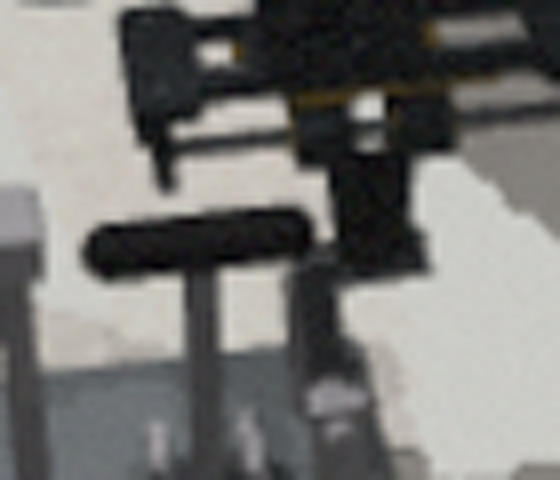

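move_arm --turn '[[0, 0, 0], [0, 0, 0], [0, 0, 0], [0, 0, 0], [0, 0, 0], [0, 0, 0.019], [0, 0, 0.019], [0, 0, 0.019], [0, 0, 0.019], [0, 0, 0.019]]' --dp '[[0, 0, -0.6], [0, 0, -0.9], [0, 0, -1], [0, 0, -1], [0, 0, -1], [0, 0, -1], [0, 0, -1], [0, 0, -0.9], [0, 0, 0], [0, 0, 0]]' --jaw '[1, 1, 1, 1, 1, 1, 1, 1, -1, -1]'

```text
clock: 10.82
tool_pos: [0.4984, 0.0649, 0.3064]
eef_rot: [0.34, 0.94, 0.002, 0.002]
contact_force: [-0.9, -0.5, -0.2]
opening: 0.136
```

move_arm --turn '[[0, 0, 0.019], [0, 0, 0.019], [0, 0, 0.019], [0, 0, 0.019], [0, 0, 0.019], [0, 0, 0.019], [0, 0, 0.019], [0, 0, 0.019], [0, 0, 0]]' --dp '[[0, 0, 0], [0, 0, 0], [0, 0, 0], [0, 0, 0], [0, 0, 0], [0, 0, 0], [0, 0, 0], [0, 0, 0], [0, 0, 0]]' --jaw '[-1, -1, -1, -1, -1, -1, -1, -1, -1]'

```text
clock: 11.57
tool_pos: [0.4974, 0.0647, 0.3048]
eef_rot: [0.733, 0.68, 0.0, -0.0]
contact_force: [-1.0, -0.5, 0.4]
opening: 0.812
```

Run:
```python
from plant import r
from h import *
for n in ['side','wrist','scene']: snap(r,n,n+'9')
crop('side9',210,90,310,230,5,'c16')
crop('scene9',140,140,300,260,5,'c17')
st=r.get_state();print(st['tool_pos'],st['contact_force'],R.from_quat(st['eef_rot']).as_matrix().round(3))
```

```text
[0.49730351 0.06426813 0.30493127] [0.37581231 0.07556715 0.21591995] [[ 0.069  0.998 -0.   ]
 [ 0.998 -0.069  0.   ]
 [ 0.    -0.    -1.   ]]
```

View pics/c16.png

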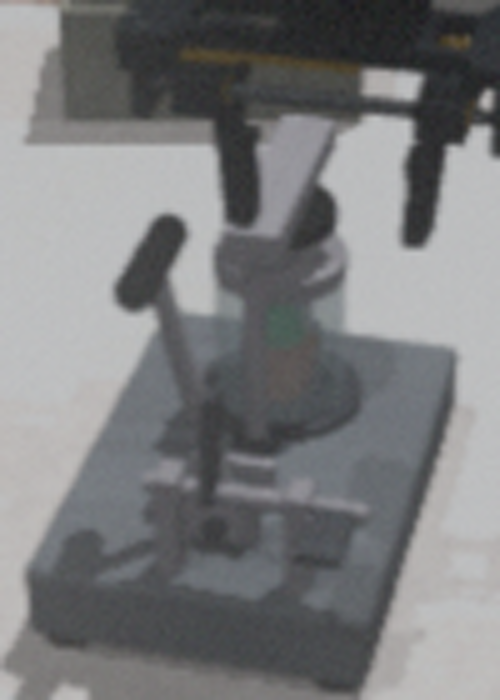

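View pics/c17.png

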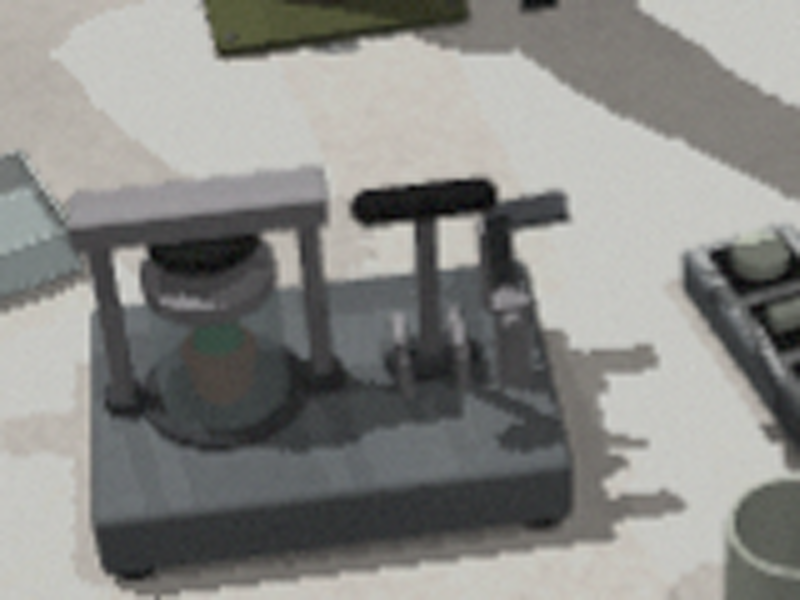

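View pics/wrist9.png

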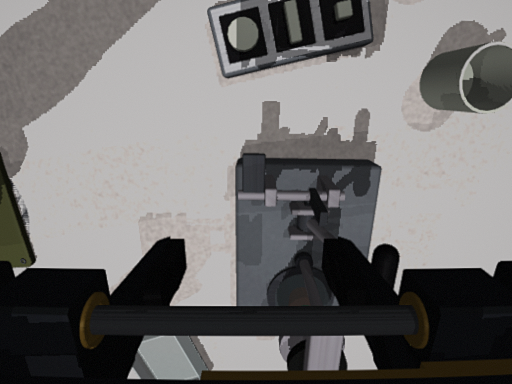

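Run:
```python
from h import *
s=load('side9');c=load('scene9')
o1,d1=ray(c,140+425/5,140+200/5);o2,d2=ray(s,210+151/5,90+263/5)
t=np.linalg.lstsq(np.c_[d1,-d2],o2-o1,rcond=None)[0]
a=o1+t[0]*d1;b=o2+t[1]*d2;print(a,b)
print(onz(c,225,180,.225),onz(s,240.2,142.6,.225))
for x,y in[(355,207),(496,192)]: print(onz(c,140+x/5,140+y/5,.225))
```

```text
[ 0.60355552 -0.0203225   0.22448965] [ 0.60459823 -0.01939878  0.2233608 ]
[ 0.60419686 -0.02042277  0.225     ] [ 0.60397718 -0.0166945   0.225     ]
[ 0.5999996  -0.06062233  0.225     ]
[0.60764824 0.02072979 0.225     ]
```

move_arm --turn '[[0, 0, 0.0041], [0, 0, 0], [0, 0, 0], [0, 0, 0], [0, 0, 0], [0, 0, 0], [0, 0, 0]]' --dp '[[0, 0, 0], [-0.59, 0.92, 0], [-0.59, 0.92, 0], [-0.59, 0.92, 0], [-0.59, 0.92, 0], [-0.59, 0.89, 0], [0, 0, 0]]' --jaw '[-1, -1, -1, -1, -1, -1, -1]'

```text
clock: 12.3
tool_pos: [0.6072, -0.0262, 0.3046]
eef_rot: [0.743, 0.669, 0.0, 0.002]
contact_force: [0.4, -0.6, 1.0]
opening: 1.0
```

Run:
```python
from plant import r
from h import *
for n in ['side','scene','wrist']: snap(r,n,n+'10')
crop('side10',190,60,310,200,5,'c18')
st=r.get_state();print(st['tool_pos'],st['opening'],R.from_quat(st['eef_rot']).as_matrix().round(3))
```

```text
[ 0.6032566  -0.0204328   0.30477834] 1.003633911774979 [[ 0.098  0.995 -0.001]
 [ 0.995 -0.098  0.001]
 [ 0.001 -0.001 -1.   ]]
```

View pics/c18.png

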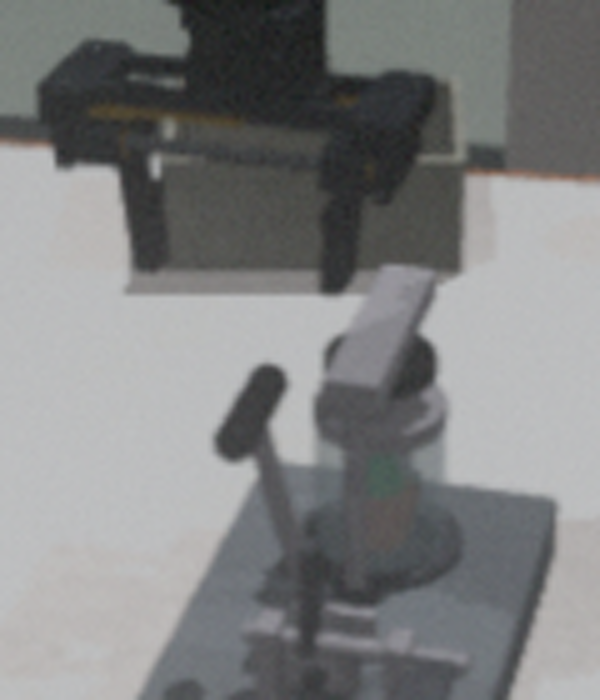

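View pics/wrist10.png

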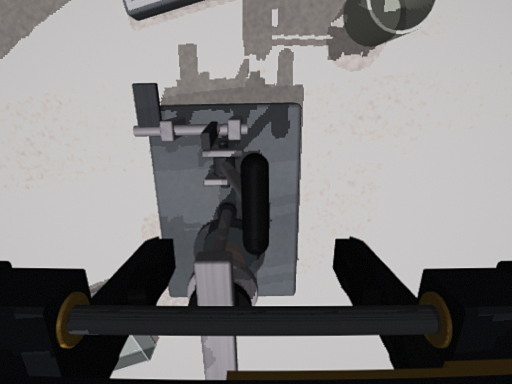

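Run:
```python
from h import *
w=load('wrist10');print(onz(w,256,160,.225),onz(w,256,248,.225))
```

```text
[0.60892665 0.01409801 0.225     ] [ 0.60154759 -0.06134615  0.225     ]
```

move_arm --turn '[[0, 0, 0], [0, 0, 0], [0, 0, 0], [0, 0, 0], [0, 0, 0], [0, 0, 0], [0, 0, 0], [0, 0, 0], [0, 0, 0]]' --dp '[[0, 0, 1], [0, 0, 1], [0, 0, 1], [0, 0, 0.7], [0, 0, 0.25], [0, 0, 0], [0, 0, 0], [0, 0, 0], [0, 0, 0]]' --jaw '[-1, -1, -1, -1, -1, 1, 1, 1, 1]' --newtons 20

```text
clock: 13.2
tool_pos: [0.6047, -0.0207, 0.208]
eef_rot: [0.741, 0.671, 0.001, 0.001]
contact_force: [-1.3, -0.2, -0.1]
opening: 0.717
```

move_arm --turn '[[0, 0, 0], [0, 0, 0], [0, 0, 0]]' --dp '[[0, 0, 0], [0, 0, 0], [0, 0, 0]]' --jaw '[1, 1, 1]'

```text
clock: 13.45
tool_pos: [0.604, -0.021, 0.207]
eef_rot: [0.741, 0.671, 0.0, 0.0]
contact_force: [0.3, 0.6, 1.0]
opening: 0.498
```

Run:
```python
from plant import r
from h import *
for n in ['side','scene','wrist']: snap(r,n,n+'11')
crop('side11',190,60,310,200,5,'c19')
st=r.get_state();print(st['tool_pos'],st['opening'],st['contact_force'],st['moment'])
```

```text
[ 0.60382222 -0.02099466  0.20659505] 0.3587998049433075 [ 0.58965578 -1.34937842 -0.17160464] [ 0.02699387 -0.01004264  0.00018665]
```

View pics/c19.png

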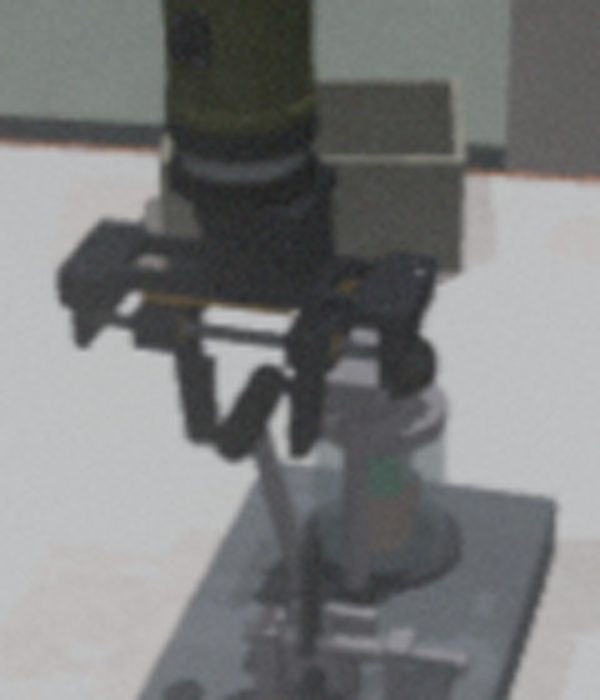

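View pics/wrist11.png

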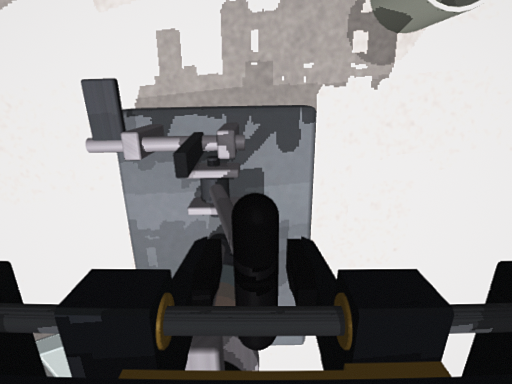

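move_arm --turn '[[0, 0, 0], [0, 0, 0], [0, 0, 0], [0, 0, 0]]' --dp '[[0, 0, 0], [0, 0, 0], [0, 0, 0], [0, 0, 0]]' --jaw '[1, 1, 1, 1]'

```text
clock: 13.93
tool_pos: [0.6043, -0.021, 0.2066]
eef_rot: [0.741, 0.671, 0.0, 0.0]
contact_force: [2.4, -0.4, 0.6]
opening: 0.241
```

move_arm --turn '[[0, 0, 0], [0, 0, 0], [0, 0, 0]]' --dp '[[0, -0.47, -0.1], [0, -0.47, -0.07], [0, 0, 0]]' --jaw '[1, 1, 1]'

```text
clock: 14.18
tool_pos: [0.5805, -0.0189, 0.2112]
eef_rot: [0.741, 0.671, 0.001, 0.001]
contact_force: [5.1, -1.6, -4.4]
opening: 0.237
```

move_arm --turn '[[0, 0, 0], [0, 0, 0], [0, 0, 0], [0, 0, 0], [0, 0, 0], [0, 0, 0], [0, 0, 0]]' --dp '[[0, -0.48, -0.03], [0, -0.48, 0], [0, -0.48, 0.04], [0, -0.48, 0.08], [0, -0.46, 0.12], [0, -0.46, 0.14], [0, 0, 0]]' --jaw '[1, 1, 1, 1, 1, 1, 1]'

```text
clock: 14.77
tool_pos: [0.5143, -0.0125, 0.2042]
eef_rot: [0.741, 0.671, 0.004, 0.004]
contact_force: [7.3, -3.7, 9.3]
opening: 0.25
```

move_arm --turn '[[0, 0, 0], [0, 0, 0], [0, 0, 0], [0, 0, 0], [0, 0, 0]]' --dp '[[0, -0.3, 0.08], [0, -0.3, 0.11], [0, -0.28, 0.14], [0, -0.28, 0.15], [0, 0, 0]]' --jaw '[1, 1, 1, 1, 1]'

```text
clock: 15.18
tool_pos: [0.4862, -0.0101, 0.1928]
eef_rot: [0.742, 0.671, 0.004, 0.005]
contact_force: [4.5, -4.5, 17.0]
opening: 0.275
```

Run:
```python
from plant import r
from h import *
for n in ['side','scene','wrist']: snap(r,n,n+'12')
crop('side12',190,60,310,200,5,'c20')
crop('scene12',140,110,300,240,5,'c21')
st=r.get_state();print(st['tool_pos'],st['opening'],st['contact_force'],st['moment'])
```

```text
[ 0.48633604 -0.01012006  0.19289184] 0.2788821928479633 [ 2.51704601 -3.7688509  17.88690103] [-1.08762959 -1.30577596  0.04746396]
```

View pics/c20.png

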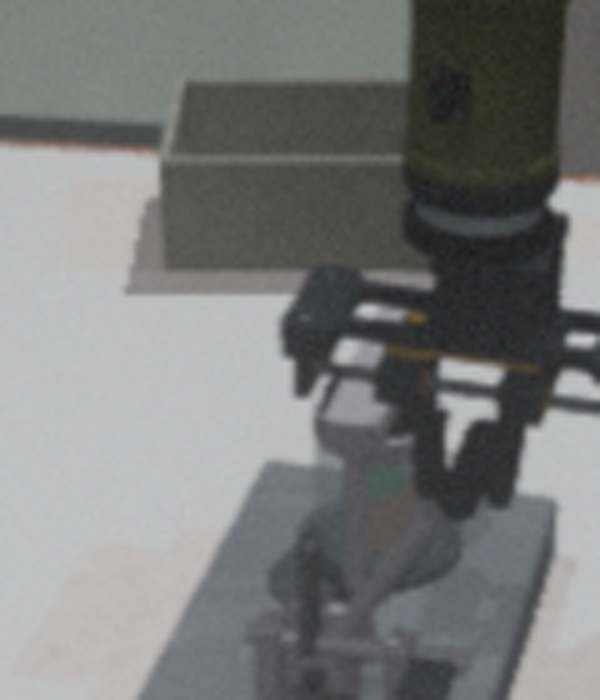

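View pics/c21.png

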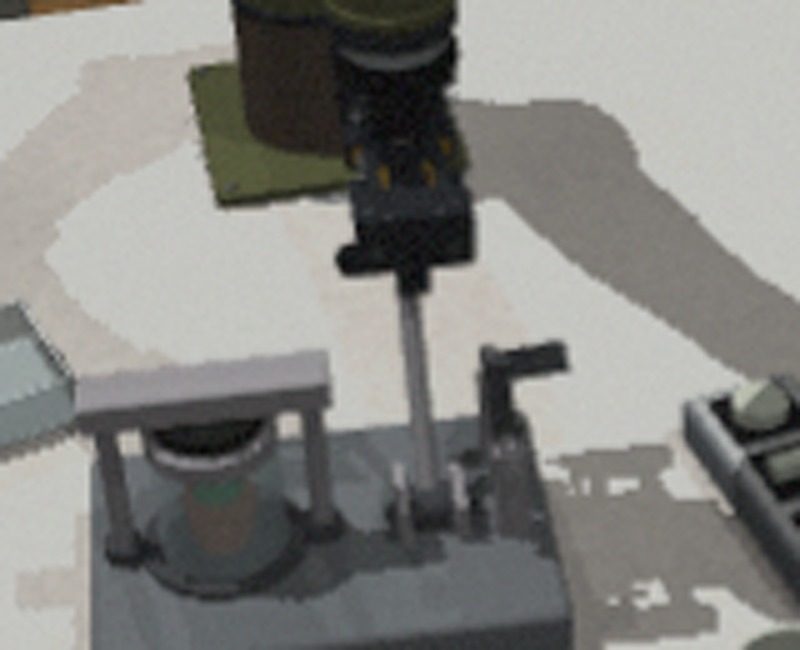

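move_arm --turn '[[-0.016, 0, 0], [-0.016, 0, 0], [-0.016, 0, 0], [-0.016, 0, 0], [0, 0, 0], [0, 0, 0]]' --dp '[[0, 0.07, 0], [0, 0.07, 0], [0, 0.07, 0], [0, 0.07, 0], [0, 0, 0], [0, 0, 0]]' --jaw '[1, 1, 1, 1, 1, 1]'

```text
clock: 15.83
tool_pos: [0.4895, -0.0109, 0.193]
eef_rot: [0.734, 0.668, 0.079, 0.099]
contact_force: [2.5, 10.2, 10.4]
opening: 0.241
```

Run:
```python
from plant import r
from h import *
st=r.get_state();Rm=R.from_quat(st['eef_rot']).as_matrix();print(st['tool_pos'],st['tool_pos']-.0187*Rm[:,2],st['opening'],st['contact_force'],Rm.round(3))
```

```text
[ 0.4894673  -0.01088053  0.19299229] [ 0.48483318 -0.01014629  0.21109411] 0.24131294167915895 [ 2.5169037  10.1880716  10.35336955] [[ 0.096  0.964  0.248]
 [ 0.995 -0.089 -0.039]
 [-0.016  0.25  -0.968]]
```

move_arm --turn '[[0, 0, 0], [0, 0, 0], [0, 0, 0], [0, 0, 0]]' --dp '[[0, -0.15, 0.05], [0, -0.13, 0.05], [0, -0.13, 0.04], [0, 0, 0]]' --jaw '[1, 1, 1, 1]'

```text
clock: 16.17
tool_pos: [0.4863, -0.0105, 0.1906]
eef_rot: [0.734, 0.666, 0.084, 0.103]
contact_force: [6.7, 7.5, 29.5]
opening: 0.245
```

Run:
```python
from plant import r
from h import *
for n in ['side','scene']: snap(r,n,n+'13')
crop('side13',190,60,310,200,5,'c22')
crop('scene13',140,110,300,240,5,'c23')
st=r.get_state();Rm=R.from_quat(st['eef_rot']).as_matrix();print(st['tool_pos'],st['tool_pos']-.0187*Rm[:,2],st['opening'],st['contact_force'],Rm.round(3),st['q'])
```

```text
[ 0.48632776 -0.01056744  0.19058616] [ 0.48145901 -0.00985187  0.20862704] 0.2431662998516697 [ 5.7835381   7.9959241  29.97062514] [[ 0.098  0.96   0.26 ]
 [ 0.995 -0.091 -0.038]
 [-0.013  0.263 -0.965]] [-0.13583358  0.53610694  0.02481976  2.2787911   0.67652004  0.08880259
 -0.88024269]
```

View pics/c22.png

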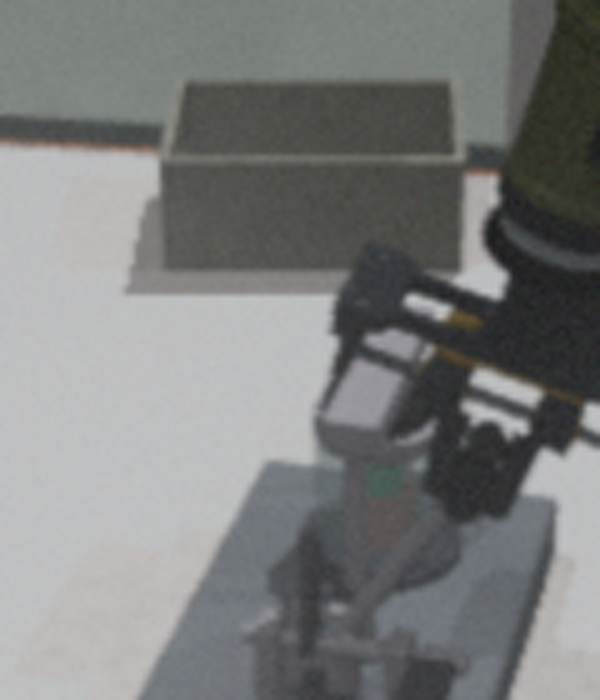

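View pics/c23.png

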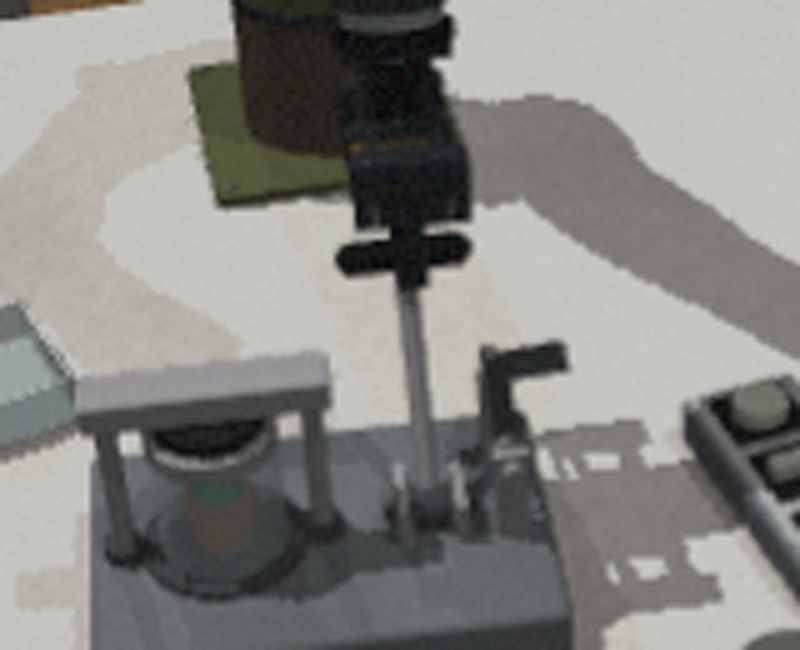

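```bash
cat > beam.py <<'E'
from h import *
import sys
def beam(b,a='scene10'):
    A=load(a);B=load(b);res=[]
    f=8
    ia=cv2.resize(cv2.cvtColor(A['frame'],cv2.COLOR_BGR2GRAY),None,fx=f,fy=f,interpolation=cv2.INTER_CUBIC)
    ib=cv2.resize(cv2.cvtColor(B['frame'],cv2.COLOR_BGR2GRAY),None,fx=f,fy=f,interpolation=cv2.INTER_CUBIC)
    x0,y0,x1,y1=153,172,207,190
    t=ia[y0*f:y1*f,x0*f:x1*f]
    m=cv2.matchTemplate(ib[(y0-5)*f:(y1+15)*f,(x0-6)*f:(x1+6)*f],t,cv2.TM_CCOEFF_NORMED)
    _,v,_,l=cv2.minMaxLoc(m);dx,dy=l[0]/f-6,l[1]/f-5
    O=np.array([.5553,-.0902]);p=np.array([.5553-.055*.0948,-.0902-.055*.9955])
    u=np.array(proj(A,[*p,.21]))
    for h in(.020,.022,.024,.026): res.append((h,(np.array(proj(A,[*p,.21-h]))-u).round(2)))
    print(b,v,dx,dy,res)
for n in sys.argv[1:]: beam(n)
E
python3 beam.py scene11 scene12 scene13
python3 - <<'E'
from h import *
crop('scene10',145,165,215,215,10,'c24a');crop('scene13',145,165,215,215,10,'c24b')
E
```

```text
scene11 0.9950445294380188 0.0 0.0 [(0.02, array([0.76, 5.28])), (0.022, array([0.83, 5.8 ])), (0.024, array([0.91, 6.32])), (0.026, array([0.98, 6.85]))]
scene12 0.956536054611206 1.0 6.75 [(0.02, array([0.76, 5.28])), (0.022, array([0.83, 5.8 ])), (0.024, array([0.91, 6.32])), (0.026, array([0.98, 6.85]))]
scene13 0.9549434781074524 1.125 6.875 [(0.02, array([0.76, 5.28])), (0.022, array([0.83, 5.8 ])), (0.024, array([0.91, 6.32])), (0.026, array([0.98, 6.85]))]
```

View pics/c24a.png

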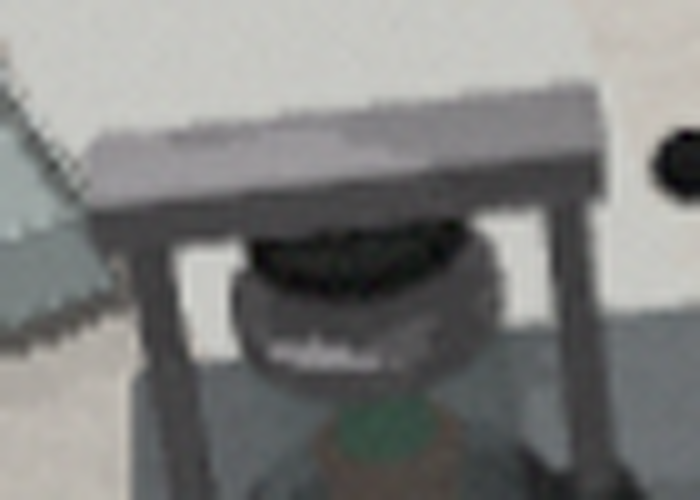

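View pics/c24b.png

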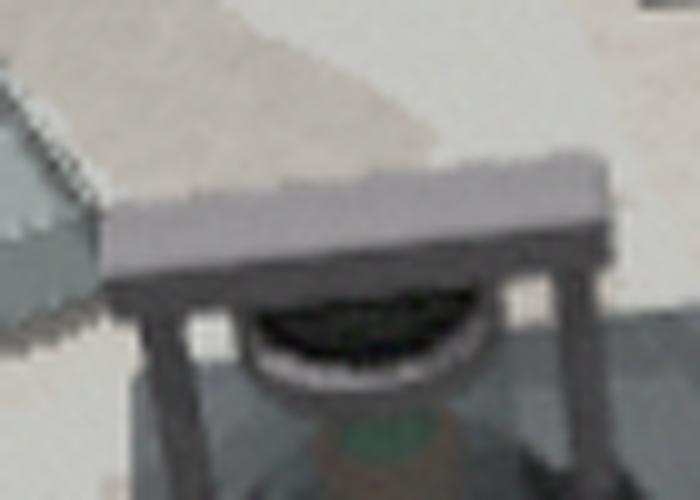

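move_arm --turn '[[0, 0, 0], [0, 0, 0], [0, 0, 0], [0, 0, 0]]' --dp '[[0, -0.03, -0.06], [0, -0.03, 0], [0, 0, 0], [0, 0, 0]]' --jaw '[1, 1, 1, 1]'

```text
clock: 16.6
tool_pos: [0.4862, -0.0105, 0.1909]
eef_rot: [0.734, 0.666, 0.085, 0.103]
contact_force: [15.1, 6.7, 10.4]
opening: 0.248
```

```bash
python3 - <<'E'
from plant import r
from h import *
snap(r,'scene','scene14');snap(r,'side','side14')
st=r.get_state();Rm=R.from_quat(st['eef_rot']).as_matrix();print(st['clock'],st['tool_pos']-.0187*Rm[:,2],st['opening'],st['contact_force'],st['q'],abs(st['qd']).max())
E
python3 beam.py scene14
```

```text
16.7 [ 0.48135913 -0.00980349  0.20891847] 0.24406692237923688 [16.05936142  5.68562976 11.53844005] [-0.13643944  0.53536933  0.02567875  2.27951778  0.67718796  0.08778102
 -0.88163231] 0.0019521877270801849
scene14 0.9550589919090271 1.0 6.875 [(0.02, array([0.76, 5.28])), (0.022, array([0.83, 5.8 ])), (0.024, array([0.91, 6.32])), (0.026, array([0.98, 6.85]))]
```

View pics/scene14.png

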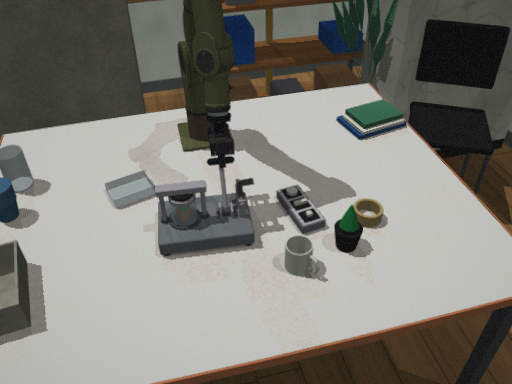

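Run:
```python
from plant import r
print(r.finish_job())
```

```text
the job is handed in; nothing more can be done
None
```

I handed in the job at about 16.7 s, with the gripper still holding the lever's cross grip at its stop.

- **Keys:** I pressed the round, bar and square keys in that order. Each went to about z 0.045 m, its full 6 mm of travel, with 15–18 N on the tool. A picture after all three presses showed every key back up.
- **Catch:** I pushed the tab right over. Both fixed cameras show the tab level and outward and the blade upright. The lever then passed the 0.12 rad blocking point freely.
- **Lever:** It is held at its stop.
    - The beam has dropped about 26 mm, measured by image match (6.875 px against 6.85 px expected).
    - Pulling a further 1.5 mm raised the load without moving the grip. The force along the arc is about 20 N, against the spring's 10 N.
- **Bystanders:** In the last scene picture the tape, tray, mug and pot look to be where they started.

**Unconfirmed or off plan:**
- I did not measure the lid itself; I judged it home from the beam's drop.
- With the tool kept vertical, the rear finger rubbed the lever arm near the stop, so I tilted the tool about 0.26 rad to clear it. That left joint 6 at 0.088 rad, close to but inside its 0.04 rad limit.
- The grip load peaked at about 30 N before I eased it.
- The grip-height reading of 0.209 m alone would put the lever at about 0.77 rad rather than 0.80. I put that down to where the bar sits in the pads.

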